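# Lay a tube down in the welding jig and flip the hold-down over it

### The arm

A 7-joint arm with a two-finger parallel gripper is mounted at the origin on the work surface. World frame = base frame: x ahead of the robot, y to its left, z up, the work surface at z = 0. Lengths are in m, angles in rad, forces in N, time in s.
With the tool pointing down it reaches from about 0.4 to 0.85 m from the base axis. Payload 4.5 kg.
Tool frame: the origin (TCP) lies midway between the tips of the shut fingers; the grasp point (between the pads) lies 19 mm behind it; z points along the fingers, y is the line along which they close (so a half turn about z gives the same grasp; the last joint's range is limited). The gripper opens to 88 mm and grips with 3 to 60 N. Pads are 18 mm wide; open, the fingers measure 123 mm over their backs; the gripper's body (75 mm by 187 mm) begins 45 mm behind the grasp point.
Start: joints at [1.29, 0.689, -0.195, 1.565, 0.157, 0.902, -0.215], TCP at [0.194, -0.594, 0.239] pointing down, gripper open.
Joint ranges: [-3.01, 3.01], [-0.46, 2.08], [-1.47, 1.51], [0.13, 2.56], [-1, 4.14], [0.04, 2.09], [-2.66, 2.66]. Speed limits (rad/s): [2.57, 2.57, 3.14, 3.14, 3.14, 3.14, 3.14].

### API

Orientations are given as a unit quaternion [x, y, z, w].
In Python, from cell import robot gives the robot as it stands. The module is installed in compiled form; this text tells all that it offers.
- The arm moves only by the shell command python3 -m inch 'ROWS' [FORCE]. ROWS is a JSON object of lists of equal length, an entry for each row: "grip": the opening in per cent of the stroke, from 0 (shut) to 100 (fully open); "offset": the shift along the tool's x, y, z in m, a list of three; "rotation": the turn, a rotation vector about the tool's x, y, z in degrees, a list of three. In form: {"grip": [grip, ...], "offset": [[tx, ty, tz], ...], "rotation": [[ax, ay, az], ...]}. A call has exactly 8 rows; each row is the pose to reach, as a shift and turn from the pose commanded when the call began, along the tool's axes at that moment; what a row does not reach only later rows make up. A row lasts 1/8 s, in which the tool goes at most 62.5 mm and 10.7 degrees, less where a joint would pass 70% of its speed; a pose out of reach is approached as far as the arm can. A call with a gripper value outside its range is refused whole. The fingers move at their own pace and stop on an object; FORCE is the grip in N (left out, the last holds). Time passes only in rows, so rows that repeat a pose let the fingers close, or fill a call up. It gives the time, the measured TCP pose, the force, the opening and the grip force at its end, in the units of the state.
- robot.get_obs(): the state, without advancing time (a new reading comes with each control period).
- robot.read_camera(name): name is "scene" or "top"; returns a dict with "image" (420x560x3 uint8, red, green, blue), "z_map" (420x560 float32, m along the optical axis (not along the pixel's ray), 0 where there is no reading), "mtx" (3x3 intrinsics, pixels), "rvec" (rotation vector, rad) and "tvec" (3), from world to camera coordinates, as OpenCV has them. Camera axes: x right, y down, z forward; pixel columns grow to the right and rows downward; lengths in m; the calibration is good to about 2 mm. A picture is of the moment at which its call begins.
- robot.job_done(): hands the job in; it is judged then, once.
Trained networks look in a picture, given as the dict that the camera call returned (one of the last four; its "shot" number tells which), for a name from the list of things; names that differ only in an ending like _2 or _b are one class to them, and where a whole thing is asked for, a point or a joint stands for the part that bears it (a point fixed in the world has none). Each returns a list of dicts, best first, with "confidence" (0 to 1); they miss things now and then, are a little off and sometimes report something else, mostly with a low value. They report only what shows in the picture. A call takes as long as a camera call. They do not tell look-alikes from the thing itself.
- robot.masks_of(picture, query): "region" (420x560 bool, what is visible of it) and "point" ([column, row] in pixels, amid what is visible of it).
The state is a dict: "time_s": time; "joint_pos": joint angles; "qvel": joint speeds; "tau": joint torques, N m; "tool_pos": TCP position; "orientation": TCP orientation; "wrist_force": force on the tool from outside, world axes, zero at the start; "torque": the same for the moment, N m; "opening": opening from 0.0 (shut) to 1.0 (fully open); "finger_force": force on a finger pad.
Only numpy, scipy, OpenCV 4.12 (cv2) and the standard library are available. Lean on these libraries where they do the work, as an engineer would, in place of code of your own. Each camera call takes 0.05 s, during which the arm holds its last target. There are 200 camera calls.

### The job

Using pushes only, with nothing pinched or lifted: tip over the steel tube standing in the blue welding jig so that it falls along the channel towards the yellow end stop, and push it along the channel until its end is up against the stop. Then push the red hold-down bar over from its open position until it lies down on top of the tube. Leave the other things on the bench where they are.

Things in the scene. Friction and masses are not known exactly. Their poses are not given: they have to be found in the camera images.
- jig: Blue welding jig, fixed to the bench (place and heading vary). Origin: centre of its underside, on the bench top; x along the channel towards the yellow stop, y across it towards the red bar's hinge, z up. Base plate 260 (x) by 74 mm; its top, 10 mm up, is the channel floor. Channel 46 mm wide, centred on y = 0, open at the -x end; side walls 8 mm thick, tops 25 mm above the bench, x = -125 to 110.
- tube_center (a point): Centre of the loose grey steel square tube, 40 x 40 x 120 mm, 0.3 to 0.5 kg, z along it. Starts standing on end in the channel at jig x = -95 to -75 (top 130 mm above the bench), sides along the channel. Pushed near its top towards the stop it tips and falls flat by itself, short of the stop. Lying: centre 30 mm, top 50 mm above the bench; against the stop its centre is at jig x = 40.
- hold_down (a joint): Angle (rad) of the red hold-down bar; its hinge axis runs along jig x. 0 = closed: level, pointing to jig -y across the channel, its pad on a tube lying in the jig; pi/2 = upright; more = leaning out to jig +y. Starts at 1.7 to 2.0; range -0.06 to 2.15. Stiff hinge: the bar stays where it is left (about 1.5 N at its end moves it), so it has to be pushed all the way down.
- bar_end (a point): Free end of the red hold-down bar (middle of its end face). The bar is 84 mm long from the hinge axis, 26 mm wide (along jig x), 12 mm thick; a round rubber pad, 22 mm across, stands 6 mm proud of its underside, 46 mm from the hinge.
- stop_face (a point): Middle of the yellow end stop's face that meets the tube, at x = 100, y = 0, z = 30 mm of the jig. The stop is 62 mm wide, 22 mm thick (along jig x), its top 50 mm above the bench.
- bar_hinge (a point): Point on the red bar's hinge axis, at x = 55, y = 46, z = 62 mm of the jig, between two blue cheeks that span jig x = 32 to 78, y = 35 to 57 and rise to 72 mm above the bench.
- offcut: Loose short steel square tube, 30 x 30 x 60 mm, standing; bystander. Origin at the centre of its underside.
- spray_can: Loose can with green label, 60 mm across, 160 mm tall; bystander. Origin at the centre of its underside.
- tin: Loose open metal tin, 72 mm across, 75 mm tall; bystander. Origin at the centre of its underside.
- nozzle: Loose copper gas nozzle, 26 mm across, 55 mm tall, standing; bystander. Origin at the centre of its underside.
- hammer: Loose hammer lying beyond the jig; bystander. Origin under its middle.
- brush: Loose wire brush lying at the left; bystander. Origin under its middle.
There are look-alikes about, which are no part of the job. Leave any black look-alike of the part that bears tube_center alone.

How it is judged:
By the outcome, as a careful person would: the job done as asked, in the order asked, and still so for the second after the job is handed in, with the robot touching nothing.
It also fails if it takes over 66 s, if anything falls off the work surface, if the arm or the gripper's body presses on something with over 40 N, if the wrist force passes 120 N, or if a joint passes its speed limit or range.

## Working session

There is one attempt and no reset: what is moved stays moved. The work goes in short steps, Python scripts to look and compute and a shell command to move; the robot and the scene stay as the last step left them, time stands still between calls to the robot, and variables do not carry over. Pictures are saved under pics/ and viewed, at most 10 in all, crops included, and the job is handed in when it is done.

```bash
mkdir -p pics
cat > h.py <<'E'
import numpy as np, cv2
from cell import robot
from scipy.spatial.transform import Rotation as R
def cloud(p):
    K=p["mtx"]; z=p["z_map"]; v,u=np.mgrid[0:420,0:560]
    c=np.stack([(u-K[0,2])/K[0,0]*z,(v-K[1,2])/K[1,1]*z,z],-1)
    M=R.from_rotvec(np.ravel(p["rvec"])).as_matrix()
    w=(c-np.ravel(p["tvec"]))@M
    w[z==0]=np.nan
    return w
def save(p,n): cv2.imwrite("pics/"+n,cv2.cvtColor(p["image"],cv2.COLOR_RGB2BGR))
E
python3 - <<'E'
from h import *
a=robot.read_camera("scene"); b=robot.read_camera("top")
cv2.imwrite("pics/a.png",cv2.cvtColor(cv2.resize(a["image"],None,fx=1.4,fy=1.4),cv2.COLOR_RGB2BGR))
cv2.imwrite("pics/b.png",cv2.cvtColor(cv2.resize(b["image"],None,fx=1.4,fy=1.4),cv2.COLOR_RGB2BGR))
for p,n in((a,"scene"),(b,"top")):
    w=cloud(p)
    for q in["jig","tube_center","hold_down"]:
        for d in robot.masks_of(p,q):
            m=d["region"]; pts=w[m]; print(n,q,round(d["confidence"],2),np.round(d["point"]),m.sum(),np.round(np.nanmedian(pts,0),3),np.round(np.nanmin(pts,0),3),np.round(np.nanmax(pts,0),3))
o=robot.get_obs(); print(o)
E
```

```text
scene jig 0.94 [284. 230.] 2158 [0.586 0.003 0.021] [ 0.38  -0.17  -0.004] [0.645 0.154 0.143]
scene jig 0.31 [369. 170.] 214 [0.521 0.411 0.035] [ 0.441  0.393 -0.002] [0.536 0.491 0.062]
scene tube_center 0.97 [218. 264.] 1083 [ 0.609 -0.243  0.072] [ 0.426 -0.264 -0.005] [ 0.622 -0.138  0.124]
scene tube_center 0.59 [222. 224.] 794 [ 0.493 -0.145  0.084] [ 0.289 -0.229 -0.001] [ 0.615 -0.01   0.123]
scene tube_center 0.44 [312. 167.] 468 [0.328 0.341 0.015] [ 0.217  0.293 -0.005] [0.408 0.402 0.025]
scene hold_down 0.77 [278. 199.] 320 [0.534 0.004 0.105] [ 0.327 -0.011 -0.002] [0.552 0.163 0.143]
top jig 0.65 [274. 191.] 1767 [ 0.587 -0.009  0.013] [ 0.509 -0.168 -0.007] [0.65  0.094 0.146]
top tube_center 0.77 [334. 138.] 337 [ 0.736 -0.207  0.074] [ 0.71  -0.238 -0.007] [ 0.796 -0.181  0.126]
top tube_center 0.73 [306. 176.] 273 [ 0.612 -0.113  0.085] [ 0.587 -0.141  0.006] [ 0.64  -0.09   0.135]
top tube_center 0.68 [348. 183.] 310 [ 0.596 -0.238  0.066] [ 0.568 -0.26  -0.006] [ 0.632 -0.212  0.128]
top tube_center 0.59 [399. 174.] 490 [ 0.636 -0.401  0.036] [ 0.595 -0.429 -0.
[... 276 characters left out ...]
97,  0.68922918, -0.19458708,  1.56543907,  0.15728149,
        0.9025092 , -0.21511678]), 'qvel': array([-1.82047861e-03, -1.08220406e-03, -1.17179331e-03, -1.46357305e-03,
       -1.71969330e-03, -8.62253299e-05,  2.71914944e-04]), 'tau': array([ 1.08441211e-03, -5.26964557e+01, -1.26503874e+00, -1.53500801e+01,
       -5.20428526e-02,  1.58266223e-03,  4.56925864e-05]), 'tool_pos': array([ 0.1934991 , -0.59421855,  0.23862452]), 'orientation': array([ 9.87639845e-01,  1.56740313e-01, -1.40033077e-05, -1.00495927e-04]), 'wrist_force': array([-0.1798161 , -0.09159471,  1.11337394]), 'torque': array([-0.03282664, -0.05022382,  0.01601775]), 'finger_force': 0.0, 'opening': 1.0041920651591374}
```

View pics/a.png

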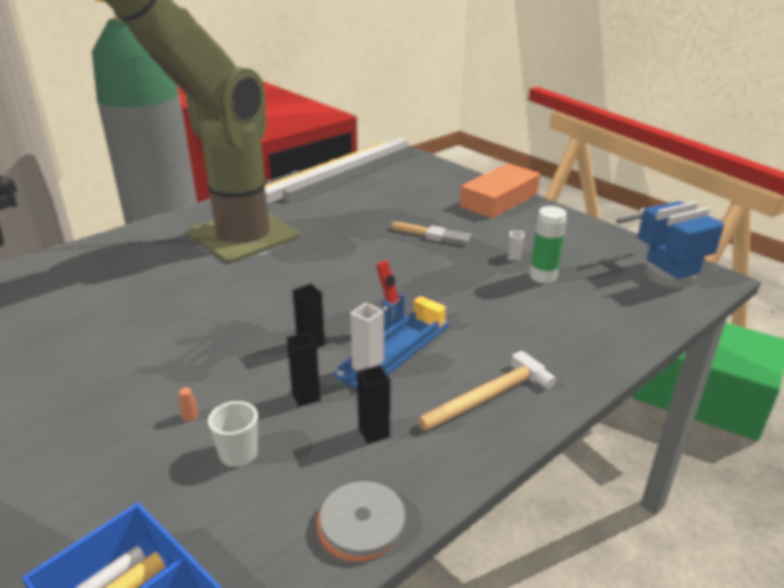

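View pics/b.png

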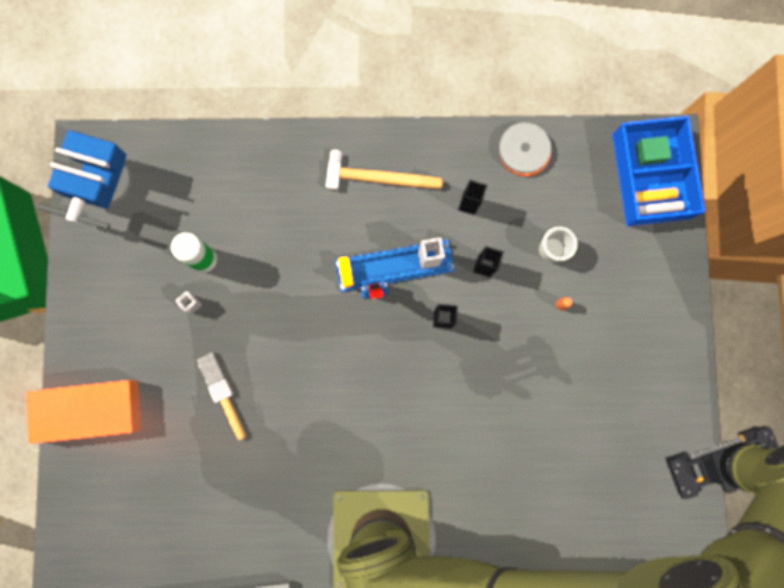

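The thing wanted is the grey tube, at scene (367,335)/top (431,250) in the 1.4x views. It could be taken for three black tubes (scene (308,315), (303,368), (373,405)) or the grey offcut (scene (516,245)). I choose the grey tube standing in the blue channel. The yellow stop is at top (346,272), and the red bar, at (375,292), leans towards the robot. Next I fit the jig and check a crop.

```bash
cat > fit.py <<'E'
from h import *
def fit(views=("scene","top")):
    B=[];Y=[];Rd=[];G=[]
    ps={}
    for n in views:
        p=robot.read_camera(n); ps[n]=p; w=cloud(p)
        hsv=cv2.cvtColor(p["image"],cv2.COLOR_RGB2HSV); h,s,v=[hsv[...,i].astype(int) for i in range(3)]
        ok=(w[...,0]>.45)&(w[...,0]<.75)&(w[...,1]>-.2)&(w[...,1]<.15)&(w[...,2]>.004)
        for L,m in((B,(h>100)&(h<125)&(s>130)&(v>50)),(Y,(h>18)&(h<33)&(s>150)),(Rd,((h<8)|(h>172))&(s>150)),(G,(s<60)&(v>110)&(w[...,2]>.03))):
            L.append(w[ok&m])
    return ps,B,Y,Rd,G
E
python3 - <<'E'
from fit import *
ps,B,Y,Rd,G=fit()
for i in(0,1):
    b=B[i]; b=b[(b[:,2]<.03)]
    r=cv2.minAreaRect((b[:,:2]*1000).astype(np.float32)); print("rect",r,len(b))
    for n,L in(("Y",Y),("R",Rd),("G",G)):
        q=L[i]; print(n,len(q),np.round(np.percentile(q,[3,50,97],axis=0),3).tolist() if len(q) else 0)
    q=G[i]; q=q[q[:,2]>.12]; print("Gtop",len(q),cv2.minAreaRect((q[:,:2]*1000).astype(np.float32)))
c=ps["scene"]["image"][170:300,190:340]; d=ps["top"]["image"][150:240,230:360]
cv2.imwrite("pics/c.png",cv2.cvtColor(np.hstack([cv2.resize(c,(400,346)),cv2.resize(d,(400,346))]),cv2.COLOR_RGB2BGR))
E
```

```text
rect ((606.7049560546875, -49.91044616699219), (96.03775024414062, 232.10989379882812), 18.2898006439209) 982
Y 262 [[0.553, 0.059, 0.017], [0.583, 0.065, 0.04], [0.609, 0.08, 0.052]]
R 168 [[0.519, -0.006, 0.072], [0.532, 0.001, 0.112], [0.547, 0.015, 0.141]]
G 940 [[0.549, -0.135, 0.034], [0.623, -0.124, 0.091], [0.634, -0.015, 0.13]]
Gtop 184 ((659.0790405273438, -135.45840454101562), (51.68658447265625, 160.58856201171875), 65.59012603759766)
rect ((585.4158325195312, -39.021881103515625), (96.88319396972656, 259.7778015136719), 9.438072204589844) 1221
Y 140 [[0.548, 0.06, 0.027], [0.576, 0.071, 0.049], [0.606, 0.083, 0.056]]
R 64 [[0.509, -0.005, 0.109], [0.518, 0.007, 0.139], [0.533, 0.018, 0.146]]
G 253 [[0.588, -0.133, 0.034], [0.61, -0.112, 0.095], [0.631, -0.09, 0.133]]
Gtop 75 ((610.978515625, -112.84053802490234), (41.0982551574707, 40.78318405151367), 8.544312477111816)
```

View pics/c.png

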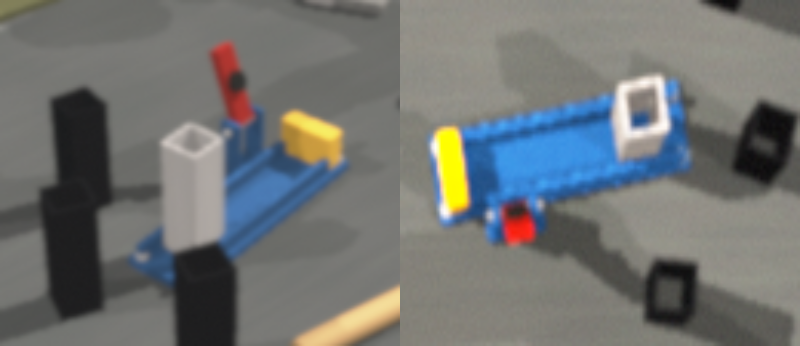

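The crop confirms the grey tube stands in the open (−x) end of the blue channel. The red bar leans towards the robot, the stop is at the left, and the nearest black tubes are about 0.1 m off. Jig fit: origin about (0.595, −0.0385), heading about 99.4° (rectangle 9.4° and tube 8.5°; tube to stop 10.4°). The tube is at jig x ≈ −76, which is within the stated range.

```bash
cat > go.py <<'E'
from h import *
import sys
O=np.array([.595,-.0385,0]); H=np.radians(99.4)
J=np.array([[np.cos(H),-np.sin(H),0],[np.sin(H),np.cos(H),0],[0,0,1]])
def tojig(w): return (w-O)@J
if __name__=="__main__":
    o=robot.get_obs(); T=R.from_quat(o["orientation"]); Tm=T.as_matrix()
    print("t",o["time_s"],"jig mm",np.round(1000*tojig(o["tool_pos"]),1),"F",np.round(o["wrist_force"],1),"q",np.round(o["joint_pos"],2))
    for a in sys.argv[1:]:
        g=np.array(eval(a))/1000; w=O+J@g
        print(a,"->tool",np.round(1000*Tm.T@(w-o["tool_pos"]),1))
    Rt=np.column_stack([J[:,0],-J[:,1],[0,0,-1]])
    print("rot",np.round((T.inv()*R.from_matrix(Rt)).as_rotvec(degrees=True),2))
E
python3 -m inch '{"grip":[0,0,0,0,0,0,0,0],"offset":[[0.04,-0.021,0],[0.08,-0.042,0],[0.12,-0.063,0],[0.16,-0.084,0],[0.2,-0.105,0],[0.24,-0.126,0],[0.28,-0.147,0],[0.32,-0.168,0]],"rotation":[[0,0,-10.2],[0,0,-20.4],[0,0,-30.6],[0,0,-40.8],[0,0,-51],[0,0,-61.2],[0,0,-71.2],[0,0,-81.4]]}' 20
python3 go.py "(-130,0,239)" "(-130,0,110)"
```

```text
time_s: 1.5
tool_pos: [0.4467, -0.3346, 0.239]
orientation: [0.644, 0.765, -0.0, 0.0]
wrist_force: [0.6, -0.8, 0.5]
opening: 0.116
finger_force: 0.0
t 1.5 jig mm [-267.9  194.6  239. ] F [ 0.6 -0.8  0.5] q [ 0.9   0.65 -0.57  1.76  0.44  0.87  0.3 ]
(-130,0,239) ->tool [ 1.368e+02  1.955e+02 -1.000e-01]
(-130,0,110) ->tool [136.9 195.4 128.9]
rot [0.02 0.04 0.35]
```

```bash
python3 -m inch '{"grip":[0,0,0,0,0,0,0,0],"offset":[[0.035,0.049,0],[0.07,0.098,0],[0.105,0.147,0],[0.137,0.195,0],[0.137,0.195,0.04],[0.137,0.195,0.08],[0.137,0.195,0.122],[0.137,0.195,0.122]],"rotation":[[0,0,0],[0,0,0],[0,0,0],[0,0,0],[0,0,0],[0,0,0],[0,0,0],[0,0,0]]}'
python3 go.py "(-105,0,117)"
python3 - <<'E'
from fit import *
from go import tojig
p=robot.read_camera("top"); q=robot.read_camera("scene")
cv2.imwrite("pics/d.png",cv2.cvtColor(np.hstack([cv2.resize(q["image"][170:300,190:340],(400,346)),cv2.resize(p["image"][150:240,230:360],(400,346))]),cv2.COLOR_RGB2BGR))
E
```

```text
time_s: 2.5
tool_pos: [0.6132, -0.1683, 0.1139]
orientation: [0.646, 0.763, -0.002, -0.003]
wrist_force: [-1.0, -0.8, 0.1]
opening: 0.004
finger_force: 0.0
t 2.5 jig mm [-131.1    3.3  113.9] F [-1.  -0.8  0.1] q [ 0.44  0.9  -0.46  1.61  0.53  0.77 -0.1 ]
(-105,0,117) ->tool [26.1  3.3 -3.1]
rot [-0.38 -0.1   0.05]
```

View pics/d.png

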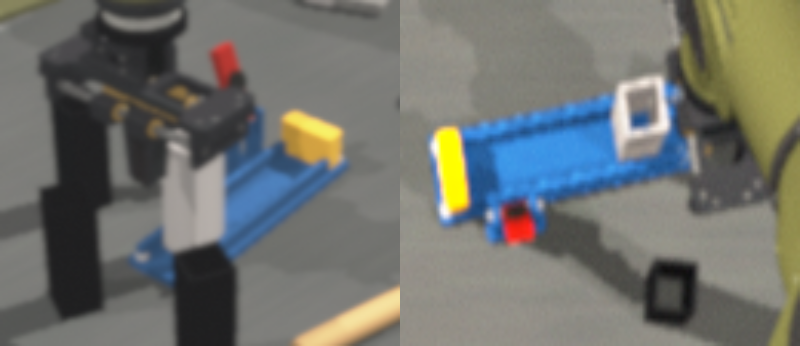

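The fingers stand behind the tube with clearance all round, and nothing is disturbed. Now I push near its top.

```bash
python3 -m inch '{"grip":[0,0,0,0,0,0,0,0],"offset":[[0.012,0.002,0],[0.024,0.002,0],[0.034,0.002,0],[0.044,0.002,0],[0.054,0.002,0],[0.064,0.002,0],[0.074,0.002,0],[0.08,0.002,0]],"rotation":[[0,0,0],[0,0,0],[0,0,0],[0,0,0],[0,0,0],[0,0,0],[0,0,0],[0,0,0]]}'
python3 go.py "(-85,0,100)"
python3 - <<'E'
from fit import *
from go import tojig
p=robot.read_camera("top"); q=robot.read_camera("scene")
cv2.imwrite("pics/e.png",cv2.cvtColor(np.hstack([cv2.resize(q["image"][170:300,190:340],(400,346)),cv2.resize(p["image"][150:240,230:360],(400,346))]),cv2.COLOR_RGB2BGR))
E
```

```text
time_s: 3.6
tool_pos: [0.6044, -0.0881, 0.1167]
orientation: [0.646, 0.763, 0.0, -0.0]
wrist_force: [-0.6, 0.3, 0.7]
opening: 0.008
finger_force: 0.0
t 3.6 jig mm [-50.4  -1.1 116.7] F [-0.6  0.3  0.7] q [ 0.32  0.86 -0.44  1.7   0.53  0.7  -0.24]
(-85,0,100) ->tool [-34.6  -1.2  16.6]
rot [-0.01 -0.02  0.08]
```

View pics/e.png

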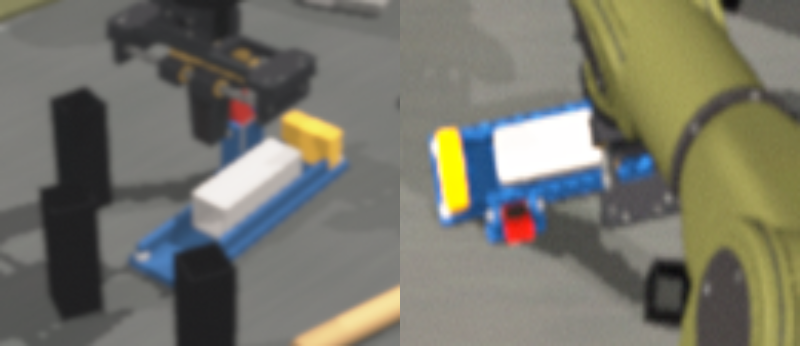

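The tube lies flat in the channel, about 35 mm short of the stop. I measure its rear end.

```bash
python3 - <<'E'
from fit import *
from go import tojig
ps,B,Y,Rd,G=fit()
for i in(0,1):
    g=tojig(G[i])*1000; g=g[(abs(g[:,1])<30)&(g[:,2]<58)&(g[:,0]<98)]
    print("tube",len(g),np.round(np.percentile(g,[1,5,50,95,99],axis=0)).tolist())
    y=tojig(Y[i])*1000; print("Y",np.round(np.percentile(y,[3,50,97],axis=0)).tolist())
    r=tojig(Rd[i])*1000; print("R",np.round(np.percentile(r,[3,50,97],axis=0)).tolist())
E
python3 go.py "(-90,0,115)" "(-90,0,32)"
```

```text
tube 617 [[-54.0, -26.0, 31.0], [-52.0, -25.0, 33.0], [-0.0, -12.0, 49.0], [58.0, 13.0, 52.0], [64.0, 16.0, 53.0]]
Y [[100.0, -33.0, 19.0], [104.0, -8.0, 40.0], [116.0, 23.0, 51.0]]
R [[42.0, 39.0, 69.0], [50.0, 44.0, 78.0], [63.0, 49.0, 90.0]]
tube 422 [[-30.0, -24.0, 33.0], [-25.0, -22.0, 41.0], [17.0, -2.0, 49.0], [60.0, 16.0, 54.0], [65.0, 16.0, 57.0]]
Y [[102.0, -29.0, 28.0], [112.0, -1.0, 49.0], [121.0, 29.0, 56.0]]
R [[45.0, 54.0, 110.0], [57.0, 68.0, 138.0], [68.0, 77.0, 144.0]]
t 3.8 jig mm [-51.7  -1.1 116.7] F [ 0.   0.3 -0.6] q [ 0.32  0.86 -0.44  1.7   0.53  0.7  -0.24]
(-90,0,115) ->tool [-38.3  -1.2   1.7]
(-90,0,32) ->tool [-38.2  -1.2  84.7]
rot [-0.    0.03  0.03]
```

```bash
python3 -m inch '{"grip":[0,0,0,0,0,0,0,0],"offset":[[-0.017,-0.001,0],[-0.034,-0.001,0],[-0.034,-0.001,0.02],[-0.034,0.001,0.04],[-0.034,0.002,0.06],[-0.034,0.002,0.075],[-0.034,0.002,0.082],[-0.034,0.002,0.082]],"rotation":[[0,0,0],[0,0,0],[0,0,0],[0,0,0],[0,0,0],[0,0,0],[0,0,0],[0,0,0]]}'
python3 go.py "(-35,-3,35)" "(-29,-3,35)"
```

```text
time_s: 4.8
tool_pos: [0.6119, -0.1221, 0.0343]
orientation: [0.646, 0.763, -0.0, -0.0]
wrist_force: [-0.3, 0.0, 0.8]
opening: 0.012
finger_force: 0.0
t 4.8 jig mm [-85.2  -3.   34.3] F [-0.3  0.   0.8] q [ 0.33  0.99 -0.38  1.68  0.6   0.59 -0.24]
(-35,-3,35) ->tool [50.2  0.  -0.7]
(-29,-3,35) ->tool [56.2  0.  -0.7]
rot [-0.04 -0.01  0.06]
```

```bash
python3 -m inch '{"grip":[0,0,0,0,0,0,0,0],"offset":[[0.01,0,0],[0.02,0,0],[0.028,0,0],[0.034,0,0],[0.04,0,0],[0.045,0,0],[0.05,0,0],[0.052,0,0]],"rotation":[[0,0,0],[0,0,0],[0,0,0],[0,0,0],[0,0,0],[0,0,0],[0,0,0],[0,0,0]]}'
python3 go.py "(-29,-3,35)"
```

```text
time_s: 5.8
tool_pos: [0.6035, -0.0706, 0.0347]
orientation: [0.646, 0.763, 0.0, -0.0]
wrist_force: [0.9, -4.4, 3.3]
opening: 0.004
finger_force: 2.5
t 5.8 jig mm [-33.   -3.2  34.7] F [ 0.9 -4.4  3.3] q [ 0.24  0.97 -0.36  1.74  0.6   0.54 -0.33]
(-29,-3,35) ->tool [ 4.  -0.2 -0.3]
rot [-0.   -0.01  0.06]
```

```bash
python3 -m inch '{"grip":[0,0,0,0,0,0,0,0],"offset":[[0.001,0,0],[0.002,0,0],[0.003,0,0],[0.004,0,0],[0.005,0,0],[0.006,0,0],[0.007,0,0],[0.007,0,0]],"rotation":[[0,0,0],[0,0,0],[0,0,0],[0,0,0],[0,0,0],[0,0,0],[0,0,0],[0,0,0]]}'
python3 go.py
```

```text
time_s: 6.8
tool_pos: [0.6027, -0.0663, 0.0347]
orientation: [0.647, 0.762, -0.001, 0.001]
wrist_force: [1.4, -8.3, 3.8]
opening: 0.005
finger_force: 4.1
t 6.8 jig mm [-28.6  -3.1  34.7] F [ 1.4 -8.3  3.8] q [ 0.23  0.97 -0.35  1.74  0.6   0.54 -0.34]
rot [-0.    0.16 -0.04]
```

```bash
python3 -m inch '{"grip":[0,0,0,0,0,0,0,0],"offset":[[0.001,0,0],[0.002,0,0],[0.003,0,0],[0.004,0,0],[0.005,0,0],[0.005,0,0],[0.005,0,0],[0.005,0,0]],"rotation":[[0,0,0],[0,0,0],[0,0,0],[0,0,0],[0,0,0],[0,0,0],[0,0,0],[0,0,0]]}'
python3 go.py
python3 - <<'E'
from fit import *
from go import tojig
ps,B,Y,Rd,G=fit()
for i in(0,1):
    g=tojig(G[i])*1000; g=g[(abs(g[:,1])<30)&(g[:,2]<58)&(g[:,0]<105)]
    print("tube",len(g),np.round(np.percentile(g,[1,5,50,95,99],axis=0)).tolist())
p=ps["top"]; q=ps["scene"]
cv2.imwrite("pics/f.png",cv2.cvtColor(np.hstack([cv2.resize(q["image"][170:300,190:340],(400,346)),cv2.resize(p["image"][150:240,230:360],(400,346))]),cv2.COLOR_RGB2BGR))
E
```

```text
time_s: 7.8
tool_pos: [0.6026, -0.0661, 0.0348]
orientation: [0.648, 0.761, -0.003, 0.003]
wrist_force: [5.0, -15.2, 3.5]
opening: 0.004
finger_force: 7.7
t 7.8 jig mm [-28.5  -3.   34.8] F [  5.  -15.2   3.5] q [ 0.22  0.97 -0.35  1.75  0.6   0.53 -0.35]
rot [-0.    0.5  -0.22]
tube 126 [[-36.0, -26.0, 31.0], [-21.0, -25.0, 32.0], [1.0, -21.0, 48.0], [34.0, 4.0, 52.0], [75.0, 13.0, 57.0]]
tube 445 [[4.0, -23.0, 33.0], [8.0, -21.0, 41.0], [52.0, -3.0, 50.0], [97.0, 16.0, 55.0], [101.0, 17.0, 57.0]]
```

View pics/f.png

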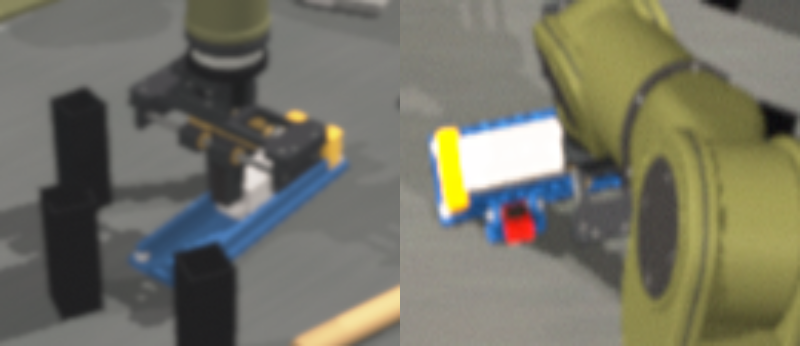

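The tube is against the stop: there was no further motion at 15 N. I back off, lift, and go round behind the bar.

```bash
python3 -m inch '{"grip":[0,0,0,0,0,0,0,0],"offset":[[-0.012,0,0],[-0.025,0,0],[-0.025,0,-0.04],[-0.025,0,-0.09],[-0.025,0,-0.14],[-0.025,0,-0.18],[-0.025,0,-0.19],[-0.025,0,-0.19]],"rotation":[[0,0,0],[0,0,0],[0,0,0],[0,0,0],[0,0,0],[0,0,0],[0,0,0],[0,0,0]]}'
python3 go.py "(56,120,222)" "(56,120,118)"
```

```text
time_s: 8.9
tool_pos: [0.6054, -0.0833, 0.2244]
orientation: [0.646, 0.763, 0.0, -0.0]
wrist_force: [-0.8, -0.7, -0.4]
opening: 0.007
finger_force: 0.0
t 8.9 jig mm [-45.9  -2.9 224.4] F [-0.8 -0.7 -0.4] q [ 0.35  0.73 -0.52  1.61  0.43  0.92 -0.16]
(56,120,222) ->tool [ 102.1 -122.8    2.5]
(56,120,118) ->tool [ 102.  -122.7  106.5]
rot [-0.01 -0.05  0.09]
```

```bash
python3 -m inch '{"grip":[0,0,0,0,0,0,0,0],"offset":[[0.026,-0.031,0],[0.052,-0.062,0],[0.078,-0.092,0],[0.102,-0.123,0],[0.102,-0.123,0.03],[0.102,-0.123,0.07],[0.102,-0.123,0.106],[0.102,-0.123,0.106]],"rotation":[[0,0,0],[0,0,0],[0,0,0],[0,0,0],[0,0,0],[0,0,0],[0,0,0],[0,0,0]]}'
python3 go.py
python3 - <<'E'
from fit import *
p=robot.read_camera("top"); q=robot.read_camera("scene")
cv2.imwrite("pics/g.png",cv2.cvtColor(np.hstack([cv2.resize(q["image"][170:300,190:340],(400,346)),cv2.resize(p["image"][150:240,230:360],(400,346))]),cv2.COLOR_RGB2BGR))
E
```

```text
time_s: 9.9
tool_pos: [0.4646, -0.0034, 0.1158]
orientation: [0.646, 0.763, -0.003, -0.003]
wrist_force: [0.1, 0.4, 0.1]
opening: 0.002
finger_force: 0.0
t 9.9 jig mm [ 56.  122.9 115.8] F [0.1 0.4 0.1] q [ 0.12  0.73 -0.34  2.13  0.63  0.39 -0.56]
rot [-0.48 -0.04  0.12]
```

View pics/g.png

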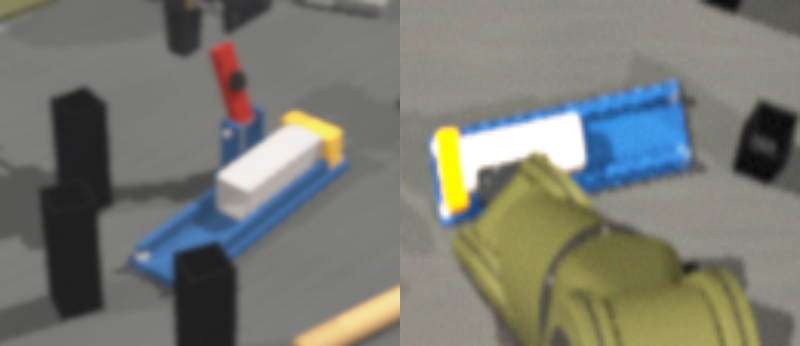

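The bar stands open and untouched, and the fingers are behind it on its hinge side. Now I push it over along an arc.

```bash
python3 -m inch '{"grip":[0,0,0,0,0,0,0,0],"offset":[[0,0.02,0],[0,0.038,0],[0,0.05,0],[0,0.06,0],[0,0.07,0],[0,0.08,0.001],[0,0.088,0.003],[0,0.093,0.006]],"rotation":[[0,0,0],[0,0,0],[0,0,0],[0,0,0],[0,0,0],[0,0,0],[0,0,0],[0,0,0]]}'
python3 go.py "(56,24,105)" "(56,14,96)" "(56,7,83)" "(56,3,72)"
```

```text
time_s: 11.0
tool_pos: [0.5603, 0.0121, 0.1126]
orientation: [0.647, 0.763, 0.0, 0.0]
wrist_force: [0.4, -0.1, 1.7]
opening: 0.003
finger_force: 0.5
t 11.0 jig mm [ 55.5  26.  112.6] F [ 0.4 -0.1  1.7] q [ 0.14  0.81 -0.41  1.86  0.56  0.58 -0.47]
(56,24,105) ->tool [0.5 2.  7.6]
(56,14,96) ->tool [ 0.5 12.  16.6]
(56,7,83) ->tool [ 0.4 18.9 29.6]
(56,3,72) ->tool [ 0.4 22.9 40.6]
rot [ 0.06 -0.    0.04]
```

```bash
python3 -m inch '{"grip":[0,0,0,0,0,0,0,0],"offset":[[0,0.007,0.005],[0,0.012,0.011],[0,0.016,0.017],[0,0.019,0.023],[0,0.021,0.029],[0,0.023,0.034],[0,0.024,0.038],[0,0.024,0.041]],"rotation":[[0,0,0],[0,0,0],[0,0,0],[0,0,0],[0,0,0],[0,0,0],[0,0,0],[0,0,0]]}'
python3 go.py "(56,2,68)"
```

```text
time_s: 12.0
tool_pos: [0.5831, 0.0158, 0.0715]
orientation: [0.647, 0.763, 0.0, 0.0]
wrist_force: [0.6, 0.0, 1.1]
opening: 0.008
finger_force: 0.3
t 12.0 jig mm [55.5  2.9 71.5] F [0.6 0.  1.1] q [ 0.11  0.9  -0.38  1.81  0.59  0.55 -0.48]
(56,2,68) ->tool [0.5 0.9 3.5]
rot [0.   0.   0.04]
```

Last few millimetres, slowly, watching the force.

```bash
python3 -m inch '{"grip":[0,0,0,0,0,0,0,0],"offset":[[0,0,0.001],[0,0,0.002],[0,0,0.003],[0,0,0.004],[0,0,0.005],[0,0,0.006],[0,0,0.006],[0,0,0.006]],"rotation":[[0,0,0],[0,0,0],[0,0,0],[0,0,0],[0,0,0],[0,0,0],[0,0,0],[0,0,0]]}'
python3 go.py
```

```text
time_s: 13.0
tool_pos: [0.5832, 0.0158, 0.0684]
orientation: [0.647, 0.763, 0.0, 0.001]
wrist_force: [-5.8, -0.8, 22.2]
opening: 0.002
finger_force: 11.1
t 13.0 jig mm [55.5  2.8 68.4] F [-5.8 -0.8 22.2] q [ 0.11  0.9  -0.38  1.81  0.59  0.55 -0.49]
rot [0.07 0.08 0.04]
```

The bar has stopped at z = 68.4 mm under 22 N, which is its closed height (68 mm). I lift clear and check.

```bash
python3 -m inch '{"grip":[0,0,0,0,0,0,0,0],"offset":[[0,0,-0.02],[0,0,-0.06],[0,0,-0.11],[0,0,-0.16],[0,-0.05,-0.18],[0,-0.1,-0.18],[0,-0.15,-0.18],[0,-0.15,-0.18]],"rotation":[[0,0,0],[0,0,0],[0,0,0],[0,0,0],[0,0,0],[0,0,0],[0,0,0],[0,0,0]]}'
python3 - <<'E'
from fit import *
from go import tojig
ps,B,Y,Rd,G=fit()
for i in(0,1):
    g=tojig(G[i])*1000; g=g[(abs(g[:,1])<30)&(g[:,2]<58)&(g[:,0]<105)]
    print("tube",np.round(np.percentile(g,[1,50,99],axis=0)).tolist())
    r=tojig(Rd[i])*1000; print("R",len(r),np.round(np.percentile(r,[3,50,97],axis=0)).tolist())
p=ps["top"]; q=ps["scene"]
cv2.imwrite("pics/i.png",cv2.cvtColor(np.hstack([cv2.resize(q["image"][120:340,90:410],(400,275)),cv2.resize(p["image"][80:300,90:480],(400,275))]),cv2.COLOR_RGB2BGR))
E
```

```text
time_s: 14.0
tool_pos: [0.4302, -0.0104, 0.2455]
orientation: [0.646, 0.763, -0.003, -0.001]
wrist_force: [0.1, 0.9, 0.2]
opening: 0.004
finger_force: 0.0
tube [[-19.0, -25.0, 31.0], [19.0, -13.0, 49.0], [100.0, 17.0, 53.0]]
R 181 [[43.0, -39.0, 61.0], [51.0, -1.0, 67.0], [65.0, 37.0, 70.0]]
tube [[-18.0, -24.0, 34.0], [27.0, -4.0, 50.0], [101.0, 17.0, 57.0]]
R 140 [[46.0, -38.0, 63.0], [57.0, -11.0, 68.0], [68.0, 53.0, 303.0]]
```

View pics/i.png

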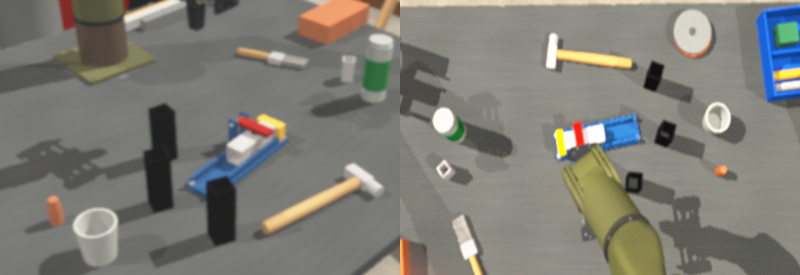

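The tube spans jig x from about −19 to 100, against the stop. The bar lies level on it with its top at 67–68 mm, the bystanders are undisturbed, and the arm is clear.

```bash
python3 -c "
from cell import robot; print(robot.job_done())"
```

```text
the job is handed in; nothing more can be done
None
```

Job handed in at about 14 s: the tube was tipped and pushed up against the yellow stop, the red bar was pushed down flat on top of it, and the other things on the bench look undisturbed in the final pictures.

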